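# Load the sample carrier and hold it up level

## Task

Load the hand carrier: from the open bench just right of it, stand the small bottle upright in its round nest and lay the conical tube in its long cradle, cap in the wide end, both fully seated and let go while the carrier stands on the bench. Then take the carrier by its bridge handle, lift it with both aboard at least 10 cm clear of the bench and finish holding it there, level and still, with nothing else supporting it. Keep the bottle upright all the while and leave the lidded cup and the petri dish where they are.

Things in the scene. Friction and masses are not known exactly. Their poses are not given: they have to be found in the camera images.
- carrier: aluminium hand carrier with white plastic nests, 0.4 kg, loose on the bench. Base plate 90 mm (its x) x 265 mm (its y) x 6 mm, reaching from y = -157 to +108 mm. Origin: underside of the base plate; z up. Over y = +4 mm a bridge handle crosses it along x. The +y end has the round nest, the -y end the tube cradle. It starts with its y axis within about 25 degrees of world y.
- handle (a point): centre of the handle's grip bar, 115 mm above the carrier's underside. The bar runs along the carrier's x, 12 mm thick (along y), 18 mm high, with 66 mm free between two posts (each 10 mm in x, 20 mm in y). The nests and the loaded bottle (top at 91 mm above the carrier's underside) stay below the bar's lower edge (106 mm). Axes as the carrier's.
- round_nest (a point): centre of the floor of the round nest, 6 mm above the carrier's underside: hole 48 mm in diameter and 20 mm deep with a 3 mm chamfer, in a white block 80 x 66 mm, 20 mm high. Axes as the carrier's. Seated, the bottle's origin lies here.
- tube_cradle (a point): where the seated tube's origin lies, on the base plate, 6 mm above the carrier's underside; axes as the carrier's, the seated tube's parallel to them. White walls 16 mm high round the cap end (towards -y, 38 mm between) and the tail end (towards +y, 32 mm between, too narrow for the cap), none along the middle (y -35 to +30 mm): finger room. 117 mm inside length (3 mm play each end).
- bottle: small round clear plastic bottle with red cap, 85 mm high, body 44 mm in diameter up to 61 mm, cap 30 mm in diameter above that; about 80 g. Origin: centre of its underside, z up. It stands on the open bench right of the carrier, apart from the group of bottles farther right and back (a like bottle there is not part of the job).
- tube: 50 ml conical tube lying on the bench, about 50 g, 113 mm long along its y: yellow-orange screw cap 34 mm wide and high from y = -56 to -40 mm, pale body 28 mm wide and 28 mm high from y = -40 to +55 mm. Origin: on its underside, under the axis, z up. It lies flat and does not roll. It starts on the open bench right of the carrier, with its cap roughly towards world -y (within about 30 degrees).
- tube_cap (a point): centre of the tube's cap, 48 mm from the tube's origin along its -y, 17 mm above its underside
- cup: white lidded sample cup, 72 mm in diameter, 70 mm high, beyond the carrier; to be left alone. Origin: centre of its underside
- dish: petri dish, 62 mm in diameter, 14 mm high, left of the carrier; to be left alone. Origin: centre of its underside

How it is judged (in metres and radians):
On the way, in this order (a step that is already met when the one before it is completed fails the run):
1. bottle and tube seated in their nests and let go, the carrier still standing on the bench (height (world z) of carrier below 0.01 m and horizontal distance between bottle and round_nest below 0.006 m and z of bottle in the frame of round_nest below 0.004 m and horizontal distance between tube and tube_cradle below 0.01 m and z of tube in the frame of tube_cradle below 0.004 m and y of tube_cap in the frame of tube_cradle below -0.03 m and contact force between each of bottle, tube and the fingers below 0.1 N), for 0.2 s.
2. the carrier lifted clear of the bench by its handle (height (world z) of carrier above 0.05 m and contact force between carrier and the fingers above 1 N), for 0.2 s.
At the end, for the whole second after the job is handed in: Carrier held by its handle, underside over 90 mm up, tilt under 0.12 rad, slower than 0.03 m/s and 0.15 rad/s, touching neither cup nor dish; bottle within 9 mm and tube within 12 mm of their seats, neither raised over 5 mm, tube parallel within 0.12 rad, cap in the wide end (height (world z) of carrier above 0.09 m and angle between carrier's own z axis and vertical below 0.12 rad and linear speed of carrier below 0.03 m/s and angular speed of carrier below 0.15 rad/s and distance between the grasp point and handle below 0.045 m and contact force between carrier and the fingers above 1 N and contact force between carrier and cup below 0.1 N and contact force between carrier and dish below 0.1 N and distance between bottle and round_nest below 0.009 m and z of bottle in the frame of round_nest below 0.005 m and distance between tube and tube_cradle below 0.012 m and z of tube in the frame of tube_cradle below 0.005 m and y of tube_cap in the frame of tube_cradle below -0.03 m and angle between the y axis of tube and the y axis of carrier, either way round below 0.12 rad); the arm keeps its last pose, push and grip.
It fails at once if the bottle is tipped over (angle between bottle's own z axis and vertical above 0.5 rad).
It fails at once if the cup is disturbed (distance of cup from where it was at the start of the episode above 0.02 m).
It fails at once if the petri dish is disturbed (distance of dish from where it was at the start of the episode above 0.02 m).
It also fails if it takes over 72 s, if anything falls off the work surface, if the arm or the gripper's body presses on something with over 40 N, if the wrist force passes 120 N, or if a joint passes its speed limit or range.

## Robot

A 6-joint arm with a two-finger parallel gripper is mounted at the origin on a cart in front of the work surface, level with it; the furniture and walls round the work are solid. World frame = base frame: x ahead of the robot, y to its left, z up, the work surface at z = 0. Lengths are in mm, angles in rad, forces in N, time in s.
With the tool pointing down it reaches from about 375 to 975 mm from the base axis. Payload 3.8 kg.
Tool frame: the origin (TCP) lies at the very end of the fingers, on their centre line; the grasp point (between the pads) lies 19 mm behind it; z points along the fingers, y is the line along which they close (so a half turn about z gives the same grasp; the last joint's range is limited). The gripper opens to 88 mm and grips with 3 to 60 N. Pads are 18 mm wide; open, the fingers measure 123 mm over their backs; the gripper's body (75 mm by 187 mm) begins 45 mm behind the grasp point.
Start: joints at [-1.137, 0.264, 1.604, -0, 1.274, -0.037], TCP at [306.174, -601.561, 238.706] pointing down, gripper open.
Joint ranges: [-2.63, 2.63], [-0.94, 2.18], [0.31, 2.57], [-1.31, 4.45], [0, 2.66], [-2.55, 2.55]. Speed limits (rad/s): [2.57, 2.57, 3.14, 3.14, 3.14, 3.14].

## Interface

Orientations are given as a unit quaternion [w, x, y, z].
In Python, from station import r, gripper_open, gripper_close, solve_ik, cams, job, status gives the robot as it stands. Calls block until the motion is done:
- r.reach(position, orientation): joint-space move of the TCP to a pose.
- r.move_l(position, feed=150, orientation=None, max_force=None): straight line of the TCP; orientation=None keeps the orientation; feed is the mean speed in mm/s. With max_force (N) it stops when the force on the tool has changed by that much, and returns True; else False.
- r.move_joints(angles): joint-space move.
- gripper_open() and gripper_close(force=None): open the fingers fully, or close them until they stop; force is the grip in N (None keeps the last).
- r.wait(seconds).
- solve_ik(position, orientation): joint angles nearest the present ones, or None.
- cams.capture(name): name is "scene" or "top" or "wrist"; returns the picture (480x640x3 uint8, red, green, blue); there is no depth.
- cams.camera_model(name): a dict with "mtx" (3x3 intrinsics, pixels), "origin" and "attitude" of the camera in the world. Camera axes: x right, y up, looking along -z (the intrinsics and any distortion apply to the point x, -y, -z); pixel columns grow to the right and rows downward; lengths in mm; the calibration is good to about 2 mm. A picture is of the moment at which its call begins: read the wrist's pose just before it. camera_model takes no time and is no camera call; for the wrist camera it gives the pose at the moment of the call.
A pose or a line that the arm cannot do raises r.IKError and nothing moves.
- job.hand_in(): hands the job in; it is judged then, once.
Readings, each from a call of its own:
- status.read_clock(): time.
- status.read_q(): joint angles.
- status.read_dq(): joint speeds.
- status.read_joint_efforts(): joint torques, N m.
- status.read_tcp_pos(): TCP position.
- status.read_eef_rot(): TCP orientation.
- status.read_contact_force(): force on the tool from outside, world axes, zero at the start.
- status.read_moment(): the same for the moment, N m.
- status.read_finger_gap(): opening from 0.0 (shut) to 1.0 (fully open).
- status.read_grip_force(): force on a finger pad.
Only numpy, scipy, OpenCV 4.12 (cv2) and the standard library are available. Lean on these libraries where they do the work, as an engineer would, in place of code of your own. Each camera call takes 0.05 s, during which the arm holds its last target. There are 200 camera calls.

## Working session

There is one attempt and no reset: what is moved stays moved. The work goes in short steps, each a Python script; the robot and the scene stay as the last script left them, time stands still between calls to the robot, and variables do not carry over. Pictures are saved under pics/ and viewed, at most 10 in all, crops included, and the job is handed in when it is done.

```bash
ls; mkdir -p pics
python3 - <<'E'
from station import *
import cv2,numpy as np
for n in("top","scene"):
    m=cams.camera_model(n);print(n,m)
    cv2.imwrite(f"pics/{n}0.png",cams.capture(n)[:,:,::-1])
print(status.read_eef_rot(),cams.camera_model("wrist"))
E
```

```text
pics
top {'mtx': array([[503.61146922,   0.        , 327.79322492],
       [  0.        , 503.61146922, 243.96278761],
       [  0.        ,   0.        ,   1.        ]]), 'origin': array([ 496.81783202,   42.0076931 , 1177.25294315]), 'attitude': array([ 0.71081192,  0.02408529, -0.03415572, -0.70213937])}
scene {'mtx': array([[472.84243895,   0.        , 312.02130556],
       [  0.        , 472.84243895, 237.7805841 ],
       [  0.        ,   0.        ,   1.        ]]), 'origin': array([-147.5086394 ,  692.53773729,  905.44600998]), 'attitude': array([-0.36476008, -0.17272282,  0.39392192,  0.82579806])}
[-9.55220763e-04  9.72422187e-01  2.33225504e-01 -2.03436287e-04] {'mtx': array([[358.18783168,   0.        , 317.6452299 ],
       [  0.        , 358.18783168, 237.58819459],
       [  0.        ,   0.        ,   1.        ]]), 'origin': array([ 369.20240686, -568.92498847,  384.54726216]), 'attitude': array([ 0.84423554, -0.11881157,  0.07374872, -0.51740825])}
```

View pics/top0.png

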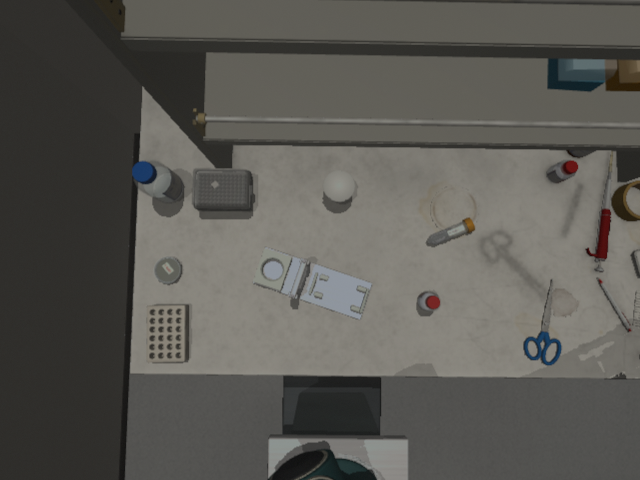

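View pics/scene0.png

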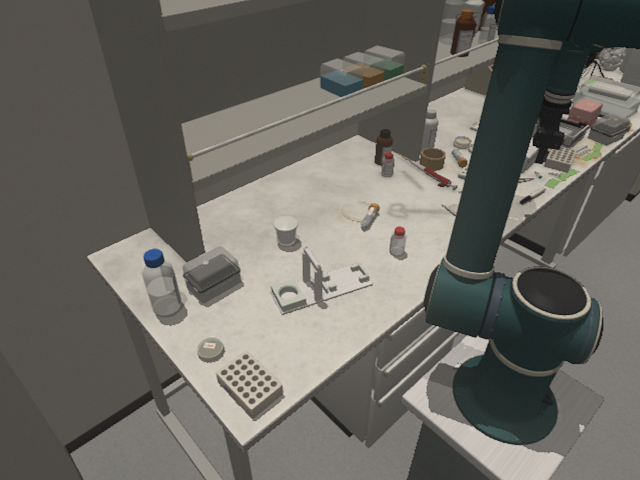

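The top view shows the carrier with its nest at (272,270) and its cradle around (340,290). The bottle's red cap is at (432,302) and the tube runs from its cap at (468,227) to its tail at (430,240). The scene view agrees: the cup is beyond the carrier and the dish is to its left. Next I take close wrist views.

```bash
cat > h.py <<'E'
from station import *
import cv2,numpy as np
from scipy.spatial.transform import Rotation as R
def rot(q): return R.from_quat(np.r_[q[1:],q[0]])
def quat(Ro): q=Ro.as_quat(); return np.r_[q[3],q[:3]]
def down(yaw):  # tool z down, tool y axis along world angle yaw
    y=np.array([np.cos(yaw),np.sin(yaw),0]);z=np.array([0,0,-1.]);return quat(R.from_matrix(np.c_[np.cross(y,z),y,z]))
def ray(m,p):
    d=np.linalg.inv(m["mtx"])@np.array([p[0],p[1],1.]);d=rot(m["attitude"]).apply([d[0],-d[1],-d[2]]);return m["origin"],d/np.linalg.norm(d)
def onz(m,p,z):
    o,d=ray(m,p);return o+d*(z-o[2])/d[2]
def tri(ms,ps):
    A=np.zeros((3,3));b=np.zeros(3);L=[ray(m,p) for m,p in zip(ms,ps)]
    for o,d in L:
        P=np.eye(3)-np.outer(d,d);A+=P;b+=P@o
    X=np.linalg.solve(A,b);return X,max(np.linalg.norm(np.cross(X-o,d)) for o,d in L)
def proj(m,X):
    c=rot(m["attitude"]).inv().apply(np.asarray(X,float)-m["origin"]);u=m["mtx"]@np.array([c[0],-c[1],-c[2]]);return u[:2]/u[2]
def snap(n,f=None):
    m=cams.camera_model(n);im=cams.capture(n)[:,:,::-1].copy()
    if f: cv2.imwrite("pics/"+f,im)
    return m,im
E
python3 - <<'E'
from h import *
t=cams.camera_model("top")
for n,p,z in(("nest",(272,270),26),("base end",(366,302),6),("bottle",(432,302),85),("tcap",(468,227),20),("tail",(430,240),15),("cup",(339,187),70),("dish",(168,269),14)): print(n,onz(t,p,z).round())
T=rot(status.read_eef_rot());c=cams.camera_model("wrist")
print(T.inv().apply(c["origin"]-status.read_tcp_pos()), T.inv().apply(rot(c["attitude"]).apply([0,0,-1])),T.as_matrix().round(2))
print(T.inv().apply(rot(c["attitude"]).apply([1,0,0])))
for pos in((430,-200,300),(430,-100,300),(450,-30,300),(450,80,300)):
  for a in(0,90,180,-90):
    q=solve_ik(pos,down(np.radians(a)));print(pos,a,None if q is None else np.round(q,2))
E
```

```text
nest [531. 153.  26.]
base end [460. -64.   6.]
bottle [ 464. -200.   85.]
tcap [ 636. -299.   20.]
tail [ 605. -211.   15.]
cup [716.   3.  70.]
dish [531. 392.  14.]
[  70.98031727   -0.16242492 -147.01173283] [-2.76974778e-01  3.98393425e-04  9.60877106e-01] [[ 0.89  0.45 -0.  ]
 [ 0.45 -0.89  0.  ]
 [ 0.   -0.   -1.  ]]
[ 1.26183845e-04  9.99999921e-01 -3.78241555e-04]
(430, -200, 300) 0 [-0.49 -0.16  1.93 -0.    1.36 -0.49]
(430, -200, 300) 90 [-0.49 -0.16  1.93 -0.    1.36 -2.06]
(430, -200, 300) 180 None
(430, -200, 300) -90 [-0.49 -0.16  1.93 -0.    1.36  1.08]
(430, -100, 300) 0 [-0.28 -0.23  1.99 -0.    1.38 -0.28]
(430, -100, 300) 90 [-0.28 -0.23  1.99 -0.    1.38 -1.86]
(430, -100, 300) 180 None
(430, -100, 300) -90 [-0.28 -0.23  1.99 -0.    1.38  1.29]
(450, -30, 300) 0 [-0.12 -0.21  1.97 -0.    1.37 -0.12]
(450, -30, 300) 90 [-0.12 -0.21  1.97 -0.    1.37 -1.69]
(450, -30, 300) 180 None
(450, -30, 300) -90 [-0.12 -0.21  1.97 -0.    1.37  1.45]
(450, 80, 300) 0 [ 0.12 -0.19  1.96 -0.    1.37  0.12]
(450, 80, 300) 90 [ 0.12 -0.19  1.96 -0.    1.37 -1.45]
(450, 80, 300) 180 None
(450, 80, 300) -90 [ 0.12 -0.19  1.96 -0.    1.37  1.69]
```

Run:
```python
from h import *
import pickle
q=down(-np.pi/2);S=[]
for i,p in enumerate([(540,-280,230),(540,-190,230),(500,-20,230),(500,90,230)]):
    r.reach(p,q);r.wait(.2);S.append(snap("wrist",f"w{i}.png"))
pickle.dump(S,open("S.pkl","wb"))
cv2.imwrite("pics/m.png",cv2.resize(np.vstack([np.hstack([S[0][1],S[1][1]]),np.hstack([S[2][1],S[3][1]])]),(800,600),interpolation=cv2.INTER_AREA))
print(status.read_clock())
```

```text
4.275
```

View pics/m.png

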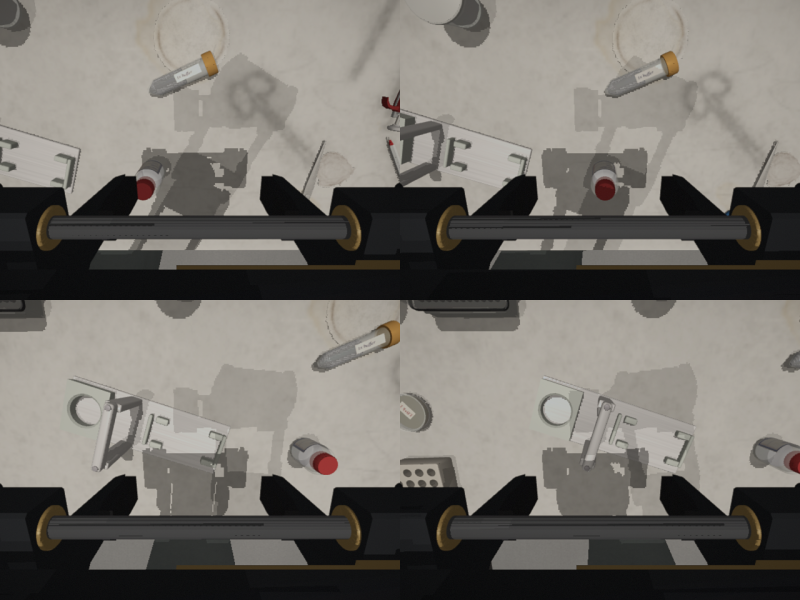

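The tube (orange cap) is clear in views 0 and 1. The bottle's cap is at montage (605,188) in view 1 and (325,464) in view 2. The carrier is whole in views 2 and 3, with the nest at montage (555,408) and the bar running (607,402) to (590,463) in view 3. Next: triangulate the bottle and tube, and zoom in on the carrier.

Run:
```python
from h import *
import pickle
S=pickle.load(open("S.pkl","rb"))
def blobs(im,lo,hi,amin=80):
    h=cv2.cvtColor(im,cv2.COLOR_BGR2HSV);m=cv2.inRange(h,lo,hi)
    n,l,s,c=cv2.connectedComponentsWithStats(m);return [(s[i,4],c[i].round(1),s[i,:4]) for i in range(1,n) if s[i,4]>amin]
S.append(snap("top","top1.png"))
for i,(m,im) in enumerate(S):
    print(i,"red",blobs(im,(0,150,60),(6,255,255),50));print("  or",blobs(im,(10,130,90),(25,255,255),50))
c=S[3][1][100:322,200:490];cv2.imwrite("pics/c3.png",cv2.resize(c,None,fx=2.7,fy=2.7,interpolation=cv2.INTER_CUBIC))
c=S[2][1][100:322,95:385];cv2.imwrite("pics/c2.png",cv2.resize(c,None,fx=2.7,fy=2.7,interpolation=cv2.INTER_CUBIC))
c=S[1][1][60:180,300:460];cv2.imwrite("pics/t1.png",cv2.resize(c,None,fx=5,fy=5,interpolation=cv2.INTER_CUBIC))
```

```text
0 red [(np.int32(179), array([630.5, 169.8]), array([619, 156,  21,  23], dtype=int32)), (np.int32(709), array([231.2, 302.7]), array([219, 287,  28,  33], dtype=int32))]
  or [(np.int32(593), array([335.4, 100.9]), array([322,  82,  27,  39], dtype=int32)), (np.int32(146), array([ 67.2, 350. ]), array([ 60, 336,  16,  28], dtype=int32)), (np.int32(120), array([567.8, 350.5]), array([561, 337,  14,  30], dtype=int32)), (np.int32(118), array([571.4, 388.1]), array([564, 373,  13,  25], dtype=int32)), (np.int32(101), array([ 62.5, 385.7]), array([ 58, 376,  10,  18], dtype=int32))]
1 red [(np.int32(758), array([327.8, 303.1]), array([313, 287,  31,  33], dtype=int32))]
  or [(np.int32(615), array([433.8, 100.2]), array([419,  82,  27,  39], dtype=int32)), (np.int32(137), array([ 67.2, 350. ]), array([ 60, 337,  15,  26], dtype=int32)), (np.int32(117), array([567.9, 350.6]), array([561, 337,  14,  30], dtype=int32)), (np.int32(116), array([ 62.8, 386.8]), array([ 58, 376,  12,  20], dtype=int32)), (np.int32(85), array([572.4, 386.5]), array([568, 377,   9,  17], dtype=int32))]
2 red [(n
[... 635 characters left out ...]
 61, 337,  15,  31], dtype=int32)), (np.int32(130), array([568.1, 350.3]), array([561, 337,  15,  29], dtype=int32)), (np.int32(92), array([ 63. , 386.1]), array([ 59, 376,   9,  19], dtype=int32)), (np.int32(58), array([572.7, 388. ]), array([568, 384,   9,   9], dtype=int32))]
4 red [(np.int32(121), array([571.1, 166.3]), array([565, 161,  13,  12], dtype=int32)), (np.int32(394), array([603.4, 235.5]), array([588, 209,  23,  50], dtype=int32)), (np.int32(123), array([432.9, 301.8]), array([427, 296,  13,  13], dtype=int32))]
  or [(np.int32(84), array([629. , 198.2]), array([623, 181,  17,  37], dtype=int32)), (np.int32(80), array([469.4, 224. ]), array([465, 218,  10,  13], dtype=int32))]
```

View pics/c3.png

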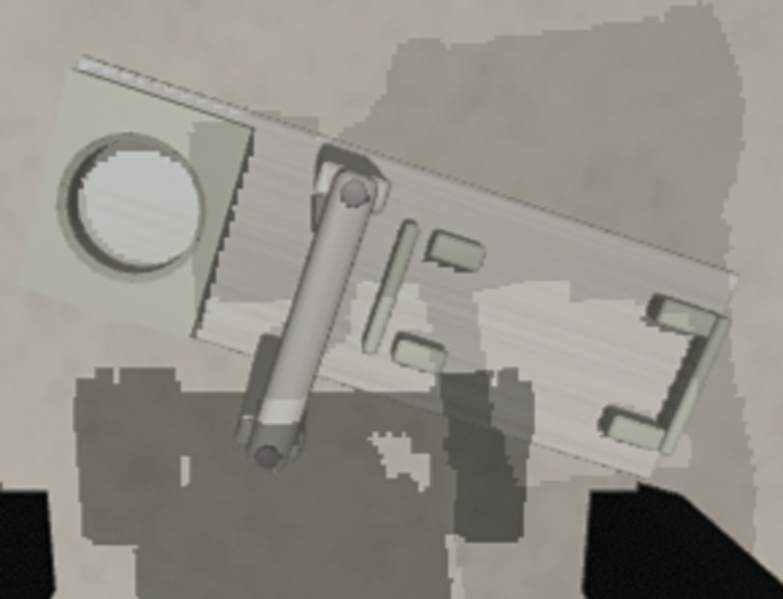

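View pics/c2.png

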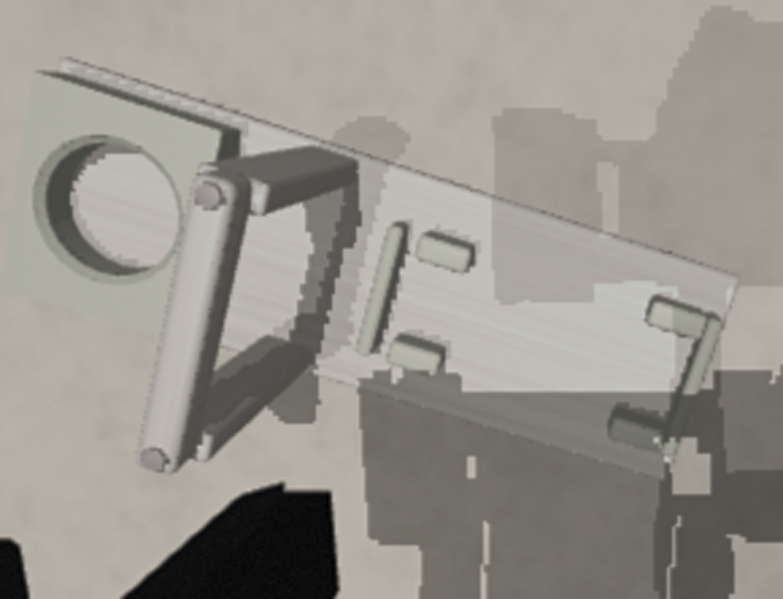

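View pics/t1.png

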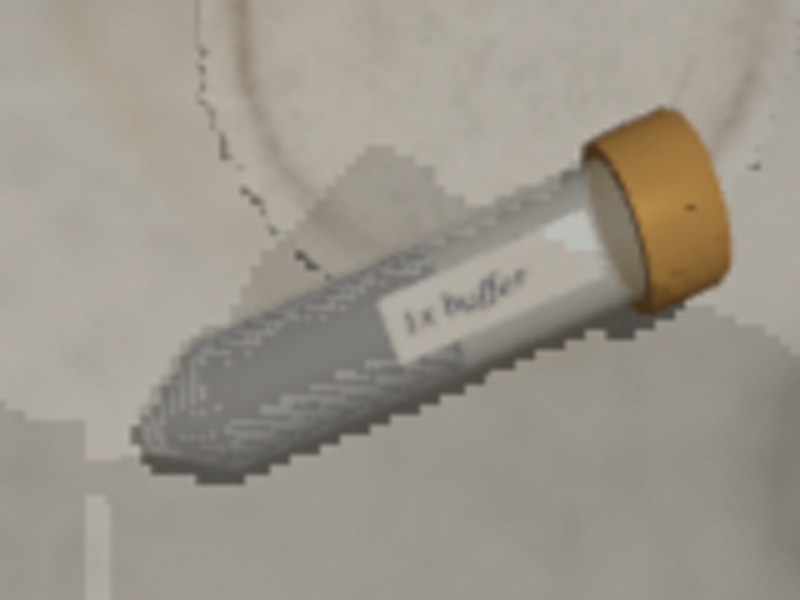

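The bar's end bolts are at crop (354,192) and (266,456) in view 3, and (208,194) and (154,459) in view 2. The nest rim is centred at (130,206) and (108,209). The cradle end bars and plate corners are clear too, and the tube's tail is at t1 (135,440). Now I triangulate.

```bash
cat > meas.py <<'E'
from h import *
import pickle
S=pickle.load(open("S.pkl","rb"))
M=[s[0] for s in S]
c3=lambda p:np.array(p)/2.7+[200,100]; c2=lambda p:np.array(p)/2.7+[95,100]
F=dict(bolt1=((354,192),(208,194)),bolt2=((266,456),(154,459)),nest=((130,206),(108,209)),cor1=((736,275),(736,279)),cor2=((651,475),(663,475)),cor3=((82,58),(66,60)),
capA=((724,320),(714,318)),capB=((667,452),(668,456)),tailA=((411,224),(400,226)),tailB=((369,349),(366,350)))
P={}
for k,(a,b) in F.items():
    P[k],e=tri([M[3],M[2]],[c3(a),c2(b)])
    print(k,P[k].round(1),round(e,1))
P["bcap"],e=tri([M[1],M[2]],[(327.8,303.1),(520.2,262.1)]);print("bottlecap",P["bcap"],e)
P["tcap"],e=tri([M[0],M[1]],[(335.4,100.9),(433.8,100.2)]);print("tubecap",P["tcap"],e)
P["tail"]=onz(M[1],np.array((140,440))/5+[300,60],12);print("tail",P["tail"])
t=cams.camera_model("top")
print("top cam: bottle",onz(t,(432.9,301.8),P["bcap"][2]),"tcap",onz(t,(469.4,224),P["tcap"][2]))
d=P["bolt1"]-P["bolt2"];print("x axis from bolts",np.degrees(np.arctan2(d[1],d[0])),np.hypot(*d[:2]))
for a,b in(("cor1","cor3"),("cor1","cor2"),("capA","capB"),("tailA","tailB")):
    d=P[b]-P[a];print(a,b,np.degrees(np.arctan2(d[1],d[0])),np.hypot(*d[:2]))
E
python3 meas.py
```

```text
bolt1 [546.7  79.3 125.7] 0.1
bolt2 [473.8 103.1 124.6] 0.1
nest [531.8 156.2  25.3] 0.2
cor1 [502.3 -74.2   5.5] 0.5
cor2 [422.1 -46.7  11.4] 0.3
cor3 [583.6 175.1   3. ] 0.0
capA [489.6 -64.   22.7] 0.7
capB [435.8 -47.6  23.5] 0.5
tailA [523.8  53.6  13.9] 0.0
tailB [476.5  68.8  17.1] 0.1
bottlecap [ 462.80595473 -200.51871056   79.0471693 ] 0.07026324264568477
tubecap [ 640.45596992 -297.51606979   28.37792825] 0.49796562172455866
tail [ 598.14135957 -201.72078949   12.        ]
top cam: bottle [ 464.36833087 -203.14109094   79.0471693 ] tcap [ 642.19668973 -299.88612014   28.37792825]
x axis from bolts -18.102889116665878 76.69212970901769
cor1 cor3 71.95040590316728 262.15375866501523
cor1 cor2 161.08025014965023 84.80624070523983
capA capB 163.02041291777078 56.182814002057604
tailA tailB 162.12218983351568 49.71876102532775
```

Heights agree with the text: bar top about 125, nest rim 25, bottle cap 79 and up. The carrier's yaw is -18.1°. I'll check its position with the camera turned to the carrier's axes.

```bash
cat >> meas.py <<'E'
H=(P["bolt1"]+P["bolt2"])[:2]/2; th=np.radians(-18.1)
ux=np.array([np.cos(th),np.sin(th)]);uy=np.array([-np.sin(th),np.cos(th)])
def W(x,y): return H+ux*x+uy*(y-4)
def C(p): d=np.asarray(p)[:2]-H; return np.array([d@ux,d@uy+4])
E
cat > t.py <<'E'
from meas import *
print("carrier coords")
for k,z in(("nest",26),("cor1",6),("cor2",6),("cor3",6),("capA",22),("capB",22),("tailA",22),("tailB",22)):
    print(k,C(onz(M[3],c3(F[k][0]),z)).round(1),C(onz(M[2],c2(F[k][1]),z)).round(1))
V=[]
for y in(15,-160):
    p=W(0,y);r.reach((*p,230),down(th));r.wait(.2);V.append(snap("wrist",f"v{y}.png"))
pickle.dump(V,open("V.pkl","wb"))
a=cv2.resize(V[0][1][60:300,170:470],(400,320),interpolation=cv2.INTER_CUBIC)
b=cv2.resize(V[1][1][60:300,170:470],(400,320),interpolation=cv2.INTER_CUBIC)
a=V[0][1][60:300,120:520];b=V[1][1][60:300,120:520]
cv2.imwrite("pics/v.png",cv2.resize(np.vstack([a,b]),(500,600),interpolation=cv2.INTER_CUBIC))
print(status.read_clock())
E
python3 t.py|tail -10
```

```text
carrier coords
nest [ 0.6 72.4] [ 0.3 72.1]
cor1 [  44.3 -155.2] [  43.5 -155.7]
cor2 [ -42.7 -157.2] [ -42.6 -155.4]
cor3 [ 43.8 105.8] [ 44. 105.]
capA [  27.9 -150.6] [  29.1 -149.9]
capB [ -27.5 -151.6] [ -28.6 -151.5]
tailA [ 25.4 -26.5] [ 26.1 -28.8]
tailB [-24.1 -27.1] [-23.3 -28.5]
6.6917
```

View pics/v.png

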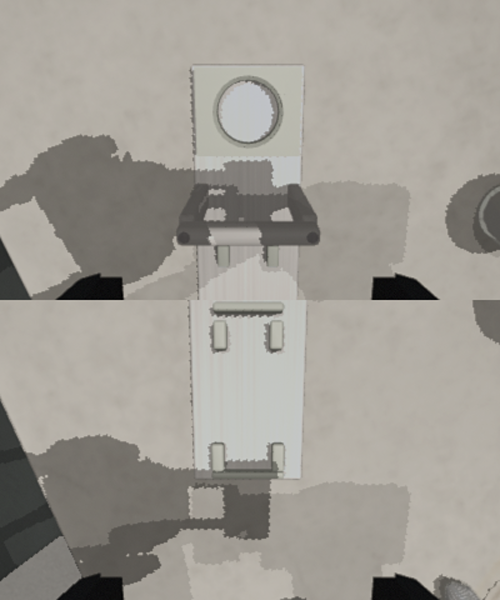

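The turned view shows the finger edges centred at column 318, which equals cx, so the calibration is good along the closing line. The nest is at v (249,111), the handle bolts at (184,238) and (313,238), the tail bar at row 308 and the plate end at row 479. All sit centred within about 1 mm.

```bash
python3 - <<'E' | tail -9
from meas import *
V=pickle.load(open("V.pkl","rb"))
p=lambda x,y:np.array((x,y))/1.25+[120,60]
print("nest",C(onz(V[0][0],p(249,111),26)),"bolts",C(onz(V[0][0],p(184,238),124)),C(onz(V[0][0],p(313,238),124)))
print("end far",C(onz(V[0][0],p(247.5,65),6)))
print("tailbar",C(onz(V[1][0],p(248,7.5),22)),"end",C(onz(V[1][0],p(246.5,179.5),6)))
for ins in((213,143),(213,173),(213,21),(213,50)): print(C(onz(V[1][0],p(*ins),22)))
E
```

```text
capA capB 163.02041291777078 56.182814002057604
tailA tailB 162.12218983351568 49.71876102532775
nest [ 1.20045761 72.77983073] bolts [-37.71185577   3.16100376] [38.94708583  3.14711265]
end far [6.74286728e-02 1.07026464e+02]
tailbar [  0.28880911 -28.00547712] end [  -0.60701073 -157.35806031]
[ -26.93991436 -125.37719698]
[ -27.39056661 -149.14658737]
[-25.26581406 -37.0777511 ]
[-25.64233791 -56.93728236]
```

```bash
cat > b.py <<'E'
from meas import *
q=down(th);b=np.array([463.2,-200.7])
r.move_l((*b,200),400,q);r.move_l((*b,110),250);r.move_l((*b,27),120)
gripper_close(20);print("gap",status.read_finger_gap()*88,status.read_grip_force())
r.move_l((*b,200),250)
n=W(0.6,73)
r.move_l((*n,200),300);r.move_l((*n,65),150);r.wait(.2)
hit=r.move_l((*n,32.5),25,max_force=6)
print("hit",hit,status.read_tcp_pos(),status.read_contact_force(),status.read_clock())
E
python3 b.py | tail -2; python3 - <<'E'
E
```

```text
gap 43.806766105152775 20.00000037252903
hit True [532.03886953 156.54948669  33.02342564] [-0.33453203 -0.4223443   5.60251147] 13.9583
```

The bottle reached the seated height (TCP 33.0, as expected). I release it and do the tube.

```bash
cat > t2.py <<'E'
from meas import *
gripper_open();n=W(0.6,73);r.move_l((*n,150),150);r.move_l((*n,220),300)
p=P["tcap"][:2]; d=P["tail"][:2]-p; d/=np.linalg.norm(d); ta=np.arctan2(d[1],d[0])
o=((p+48*d)+(P["tail"][:2]-55*d))/2; g=o-10*d
q=down(ta-np.pi/2)
r.reach((*g,150),q);r.move_l((*g,70),200);r.move_l((*g,4),80,max_force=10)
print("z",status.read_tcp_pos());gripper_close(20);print("gap",status.read_finger_gap()*88,status.read_grip_force())
r.move_l((*g,100),150);r.move_l((*g,220),300)
c=W(0.1,-99)
r.move_l((*c,220),300,down(th));r.move_l((*c,60),150);r.wait(.2)
snap("wrist","tp.png")
snap("scene","s2.png")
print(status.read_tcp_pos(),status.read_clock())
E
python3 t2.py | tail -4
python3 - <<'E'
import cv2,numpy as np
a=cv2.imread("pics/tp.png");b=cv2.imread("pics/s2.png")[200:340,240:420]
b=cv2.resize(b,(480,373),interpolation=cv2.INTER_CUBIC);a=a[0:373,160:480]
cv2.imwrite("pics/tps.png",np.hstack([a,b]))
E
```

```text
tailA tailB 162.12218983351568 49.71876102532775
z [ 625.20916109 -262.18913574    4.41472533]
gap 27.250033237606765 19.999959447886795
[478.7962808   -6.70676333  60.61945114] 24.1333
```

View pics/tps.png

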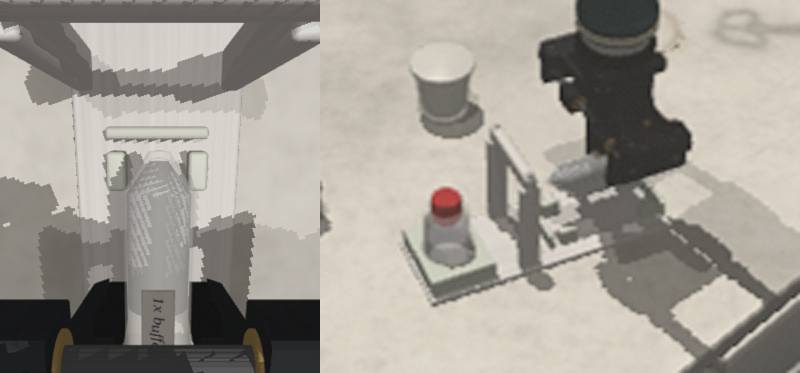

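The bottle stands seated in its nest, and the tube hangs centred over the cradle (tail tip at wrist pixel (318,150), tail bar at row 132). I check its lengthwise position from the tip and bar, then lower it.

```bash
cat > t3.py <<'E'
from meas import *
m=cams.camera_model("wrist")
print("tip",C(onz(m,(318,150),70.6)),"bar",C(onz(m,(317,132),22)),"bars ends",C(onz(m,(265,132),22)),C(onz(m,(369,132),22)))
E
python3 t3.py | tail -1
```

```text
tip [  0.51715236 -33.38915058] bar [  0.08476821 -26.65183026] bars ends [-25.76887096 -26.65681738] [ 25.9416225  -26.64684251]
```

```bash
cat > t4.py <<'E'
from meas import *
c=W(0.0,-98.4);r.move_l((*c,40),80);r.wait(.2)
hit=r.move_l((*c,9.5),25,max_force=6)
print("hit",hit,status.read_tcp_pos(),status.read_contact_force(),status.read_moment(),status.read_clock())
E
python3 t4.py | tail -1
```

```text
hit True [478.15996368  -6.10089335   9.8792695 ] [0.35413302 0.21711734 5.05284848] [-0.04127835 -0.0347804  -0.01155668] 25.875
```

Contact came at about the seated height (10.4 expected). I release, rise and look.

```bash
cat > t5.py <<'E'
from meas import *
gripper_open();r.wait(.3);c=W(0,-98.4);r.move_l((*c,80),150)
p=W(0,-150);r.move_l((*p,230),300);r.wait(.2);a=snap("wrist","e1.png")
p=W(0,15);r.move_l((*p,230),300);r.wait(.2);b=snap("wrist","e2.png")
pickle.dump([a,b],open("E.pkl","wb"))
cv2.imwrite("pics/e.png",cv2.resize(np.hstack([a[1][40:300,220:420],b[1][40:300,220:420]]),(800,520),interpolation=cv2.INTER_CUBIC))
print(status.read_clock())
E
python3 t5.py | tail -1
```

```text
29.6667
```

View pics/e.png

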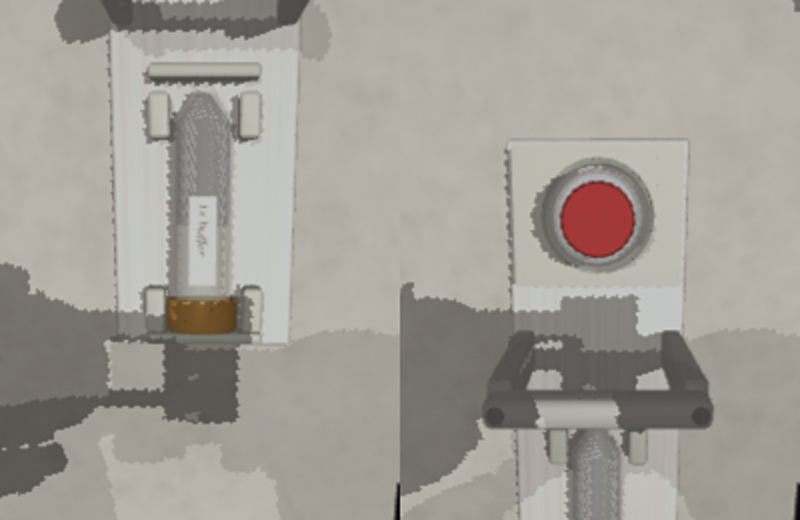

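Both are seated: the tube lies between its walls with its cap in the wide end, and the bottle is centred at (598,219). The handle bolts are at (493,416) and (701,415). Now I refine the handle position, grasp it and lift.

```bash
cat > f.py <<'E'
from meas import *
m=pickle.load(open("E.pkl","rb"))[1][0]
f=lambda x,y:onz(m,((x-400)/2+220,y/2+40),124)[:2]
a,b=f(493,416),f(701,415);h=(a+b)/2;yaw=np.arctan2(*(b-a)[::-1]);print("handle",h,H,np.degrees(yaw))
h=(h+H)/2;q=down(th-np.pi/2)
r.reach((*h,230),q);r.move_l((*h,150),200);hit=r.move_l((*h,100),80,max_force=10);print(hit,status.read_tcp_pos())
gripper_close(60);print("gap",status.read_finger_gap()*88,status.read_grip_force(),status.read_contact_force())
r.wait(.2);r.move_l((*h,130),40);r.move_l((*h,240),80);r.wait(1)
print(status.read_tcp_pos(),status.read_finger_gap()*88,status.read_contact_force(),status.read_moment(),status.read_clock())
s=snap("scene")[1];w=snap("wrist")[1]
cv2.imwrite("pics/fin.png",np.hstack([cv2.resize(s[140:340,220:420],(480,480)),cv2.resize(w,(320,480))]))
E
python3 f.py | tail -4
```

```text
handle [510.27815307  90.86513845] [510.24475557  91.21491499] -17.84923357569691
False [510.35289999  91.0813649   99.90421752]
gap 11.474871564080253 59.99992210417986 [0.32898004 0.54826337 0.46367255]
[510.27606117  91.03189557 240.00374641] 11.44838245585654 [ 0.44488353  0.19547805 -5.31361961] [ 0.03169495  0.0360133  -0.03700606] 37.1417
```

View pics/fin.png

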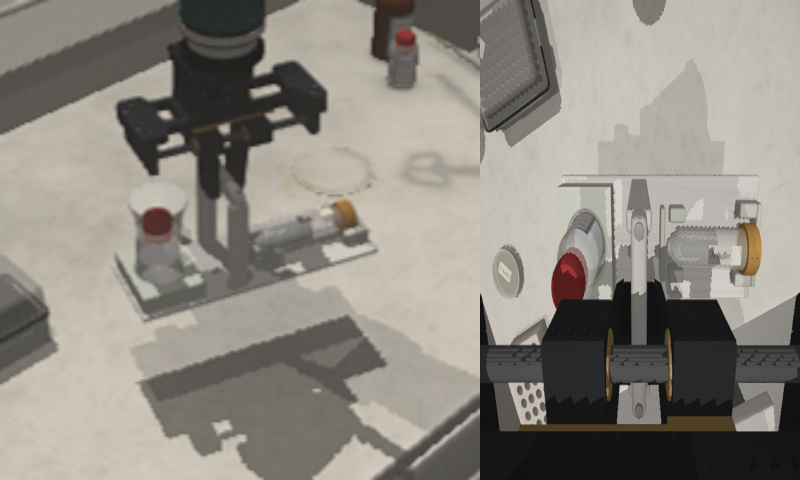

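The carrier hangs level about 14 cm up with both items seated. The measured weight is 5.3 N, which fits the carrier plus bottle and tube.

```bash
python3 -c "
from station import *
print(job.hand_in())"
```

```text
the job is handed in; nothing more can be done
None
```

The job is handed in, verdict not shown: both items were seated and let go, and the carrier is held still and looks level by its handle about 14 cm up, at 37 s of the 72 s limit.

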